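# Index the mould turret and take off the square mould

### The job

On the bench moulding machine, turn the turret by pushing on its lobed rim, not on the moulds, until the engraved mark faces the fixed pointer. Then unlock the square mould at the mark with a twist counter-clockwise (seen from above) while the mark stays at the pointer, lift it off and gently set it down (not dropped) upright, mouth up, on the floor of the round wash tray beside the two round moulds lying there. Leave everything else where it stands, and the mark facing the pointer.

Things in the scene. Friction and masses are not known exactly. Their poses are not given: they have to be found in the camera images.
- machine: Bench moulding machine, fixed; origin on the table on the turret's vertical axis, +x to its rear; the pointer is on its -x side. Grey round base 300 mm across, 32 mm high; under the turret a gear housing 144 mm across up to z = 78 mm, so the rim overhangs freely. At the rear a motor housing 72 mm high (x 147 to 263, y -95 to 55 mm). Nothing stands over the turret.
- column (a point): Foot of the machine's upright column, 34 mm thick (collars 64 mm), 280 mm high, 186 mm from the turret's axis: the obstacle beside the rim. Its press head is swung away to the rear: in the machine's frame at x = 247, y = 150 mm, 52 mm thick, from 158 mm above the table up, with a lever to 337 mm.
- pointer_tip (a point): Tip of the fixed steel pointer cone (18 mm thick), 141 mm from the turret's axis on the machine's -x side, 95 mm above the table, pointing at the axis. Its post behind it, 22 mm wide, ends 104 mm above the table, at most 180 mm from the axis.
- turret: Five-lobed level aluminium plate, 16 mm thick, that turns endlessly either way about its vertical axis with even friction (0.4 N m) and stays where left. Origin on the axis at its underside, 80 mm above the table. Lobes: discs of 44 mm radius centred 92 mm from the axis, every 72 degrees, the marked one on its own -x. The mark faces the pointer when its axes are parallel to the machine's.
- hollow (a point): A point in the rim hollow next counter-clockwise (from above) of the marked lobe, 118 mm from the axis, 36 degrees round from the mark, at the height of the plate's top. All five hollows are alike, midway between lobes, cut in to 78 mm from the axis and about 65 mm wide at this radius: closed fingertips reach 10 mm down into one and push a lobe round.
- mark (a point): Outer end of the engraved mark: a dark radial groove 5 mm wide, 16 mm long on the top of one lobe and down its edge, outside the square mould. This point is on the plate's top (96 mm above the table), 135 mm from the axis.
- square_mid (a point): The square mould, plain aluminium, 180 g, 48 mm high, on the marked lobe 92 mm from the axis, its underside 97 mm above the table. This point is on its centre line, 32 mm above its underside, amid the square pot: 46 x 46 mm outside, sides along its x and y, from 14 to 48 mm above the underside, open on top, walls 3 mm. Below it a neck 40 mm and a flange 54 mm across.
- square_mould: The same mould, origin under its centre. Two ears on its flange (+y and -y, 36 mm reach) are locked under steel claws whose tops are 13 mm above the plate, 28 to 42 mm from its centre; then its axes are parallel to the turret's. Turned 35 to 130 degrees counter-clockwise (60 is good) it lifts straight off a 4 mm boss; clockwise it meets a stop within 5 degrees. No thread, little friction.
- round_moulds: The four round moulds on the other lobes, fixed, 30 mm high, up to 56 mm across, each 92 mm from the axis. Origin and axes are those of the turret. Not to be pushed.
- tray_floor (a point): Centre of the floor of the round aluminium wash tray (does not slide), on its upper face, 4 mm above the table. Floor radius 98 mm, rim 22 mm high and 112 mm in outer radius. It stands to the left or right of the machine.
- tray_mould_a: Loose round mould in the wash tray, 30 mm high, 56 mm across, with ears of 36 mm reach on its y axis; origin under its centre.
- tray_mould_b: The second loose round mould in the wash tray, the same.
- dough_tub: White round tub with grey lid, 212 mm across, 99 mm high, fixed, on the side opposite the tray; origin under its centre.
- pistachio_jar: Jar, 64 mm across, 105 mm high; origin under its centre. Bystander.
- flour_shaker: Steel shaker, 66 mm across, 118 mm high; origin under its centre. Bystander.
- butter_bowl: Steel bowl, 100 mm across, 50 mm high; origin under its centre. Bystander.
- dough_scraper: Flat dough scraper with a wooden handle, about 120 x 110 x 20 mm, lying; origin under its middle. Bystander.
- pastry_brush: Pastry brush lying flat, about 25 mm high; origin under its middle. Bystander.

How it is judged:
By the outcome, as a careful person would: the job done as asked, in the order asked, and still so for the second after the job is handed in, with the robot touching nothing.
It also fails if it takes over 72 s, if anything falls off the work surface, if the arm or the gripper's body presses on something with over 40 N, if the wrist force passes 120 N, or if a joint passes its speed limit or range.

### The arm

A 7-joint arm with a two-finger parallel gripper is mounted at the origin on the work surface. World frame = base frame: x ahead of the robot, y to its left, z up, the work surface at z = 0. Lengths are in m, angles in rad, forces in N, time in s.
With the tool pointing down it reaches from about 0.4 to 0.85 m from the base axis. Payload 10.4 kg.
Tool frame: the origin (TCP) lies at the very end of the fingers, on their centre line; the grasp point (between the pads) lies 19 mm behind it (env.grip_depth is the distance from the TCP to the grasp point, in m); y points along the fingers, x is the direction in which the jaws open and shut, and the axes are right-handed (so a half turn about y gives the same grasp; the last joint's range is limited). The gripper opens to 87 mm and grips with 3 to 60 N. Pads are 19 mm wide; open, the fingers measure 117 mm over their backs; the gripper's body (75 mm by 190 mm) begins 51 mm behind the grasp point.
Start: joints at [-1.259, 0.332, -0.065, 1.46, 0.022, 1.35, -0.088], TCP at [0.205, 0.59, 0.223] pointing down, gripper open.
Joint ranges: [-2.6, 2.6], [-0.5, 2.12], [-1.47, 1.34], [0.16, 2.42], [-1.27, 4.41], [0.06, 2.06], [-2.6, 2.6]. Speed limits (rad/s): [2.22, 2.22, 2.79, 2.79, 3.14, 3.14, 3.14].

### API

Orientations are given as a unit quaternion [w, x, y, z].
In Python, from cell import env gives the robot as it stands. Calls block until the motion is done:
- env.goto(position, orientation): joint-space move of the TCP to a pose.
- env.movel(position, rotation=None, vel=0.15): straight line of the TCP; rotation=None keeps the orientation; vel is the mean speed in m/s.
- env.set_joints(angles): joint-space move.
- env.gripper_open() and env.gripper_close(strength=None): open the fingers fully, or close them until they stop; strength is the grip in N (None keeps the last).
- env.hold(seconds).
- env.solve_ik(position, orientation): joint angles nearest the present ones, or None.
- env.grab_frame(name): name is "scene" or "side" or "wrist"; returns a dict with "image" (420x560x3 uint8, blue, green, red), "mtx" (3x3 intrinsics, pixels), "k1" (the pictures are not rectified: a ray, as slopes to the right and down, at radius r is drawn at 1 + k1 r^2 times it, then the intrinsics apply), "R" (3x3) and "t" (3): a world point X has camera coordinates R X + t. Camera axes: x right, y down, z forward; pixel columns grow to the right and rows downward; lengths in m; the calibration is good to about 2 mm. A picture is of the moment at which its call begins. There is no depth.
A pose or a line that the arm cannot do raises env.MotionError and nothing moves.
- env.finish_job(): hands the job in, once; it reports no verdict.
Readings, each from a call of its own:
- env.read_t(): time.
- env.read_joints(): joint angles.
- env.read_qvel(): joint speeds.
- env.read_effort(): joint torques, N m.
- env.read_tool_pos(): TCP position.
- env.read_ee_rot(): TCP orientation.
- env.read_wrist_force(): force on the tool from outside, world axes, zero at the start.
- env.read_moment(): the same for the moment, N m.
- env.read_grip_width(): opening from 0.0 (shut) to 1.0 (fully open).
Only numpy, scipy, OpenCV 4.12 (cv2) and the standard library are available. Lean on these libraries where they do the work, as an engineer would, in place of code of your own. Each camera call takes 0.05 s, during which the arm holds its last target.

## Working session

There is one attempt and no reset: what is moved stays moved. The work goes in short steps, each a Python script; the robot and the scene stay as the last script left them, time stands still between calls to the robot, and variables do not carry over. Pictures are saved under pics/ and viewed, and the job is handed in when it is done.

```bash
ls; mkdir -p pics
cat > h.py <<'E'
import numpy as np, cv2, json
from cell import env
def snap(n,f):
    d=env.grab_frame(n); cv2.imwrite(f'pics/{f}.png',d['image']); np.savez(f'pics/{f}.npz',**{k:np.array(v) for k,v in d.items()}); return d
def load(f): return dict(np.load(f'pics/{f}.npz'))
def ray(d,u,v):
    K=d['mtx']; k1=float(d['k1'])
    p=np.array([(u-K[0,2])/K[0,0],(v-K[1,2])/K[1,1]]); s=p.copy()
    for _ in range(30): s=p/(1+k1*(s@s))
    w=d['R'].T@np.array([s[0],s[1],1.]); return -d['R'].T@d['t'], w/np.linalg.norm(w)
def onz(d,u,v,z):
    o,w=ray(d,u,v); return o+w*(z-o[2])/w[2]
def tri(*obs):
    A=np.zeros((3,3));b=np.zeros(3)
    for d,u,v in obs:
        o,w=ray(d,u,v);P=np.eye(3)-np.outer(w,w);A+=P;b+=P@o
    x=np.linalg.solve(A,b); return x,[np.linalg.norm(np.cross(x-ray(*ob)[0],ray(*ob)[1])) for ob in obs]
def proj(d,X):
    c=d['R']@np.asarray(X,float)+d['t']; s=c[:2]/c[2]; s=s*(1+float(d['k1'])*(s@s)); K=d['mtx']
    return np.array([s[0]*K[0,0]+K[0,2],s[1]*K[1,1]+K[1,2]])
E
python3 - <<'E'
from h import *
for n in ('scene','side','wrist'):
    d=snap(n,n+'0'); print(n,d['mtx'].tolist() if hasattr(d['mtx'],'tolist') else d['mtx'],d['k1'],(-np.array(d['R']).T@d['t']).round(3),np.array(d['R'])[2].round(2))
print(env.read_t(),env.read_tool_pos(),env.read_ee_rot(),env.grip_depth)
E
```

```text
pics
scene [[387.5012271246179, 0.0, 274.570712449746], [0.0, 387.5012271246179, 209.43557442604174], [0.0, 0.0, 1.0]] -0.10414900607031305 [1.186 0.373 0.794] [-0.63 -0.4  -0.66]
side [[470.90053315667046, 0.0, 278.39383404037244], [0.0, 470.90053315667046, 211.1595852843048], [0.0, 0.0, 1.0]] 0.027285852448883163 [ 0.108 -0.964  0.794] [ 0.35  0.76 -0.55]
wrist [[293.92921689822356, 0.0, 275.1991589726846], [0.0, 293.92921689822356, 206.00275762343296], [0.0, 0.0, 1.0]] -0.03025748079117241 [0.126 0.618 0.384] [ 0.29 -0.1  -0.95]
0.15 [0.20524317 0.59005065 0.2219589 ] [-0.57607607  0.57653625  0.40942464 -0.41001679] 0.0187
```

View pics/scene0.png

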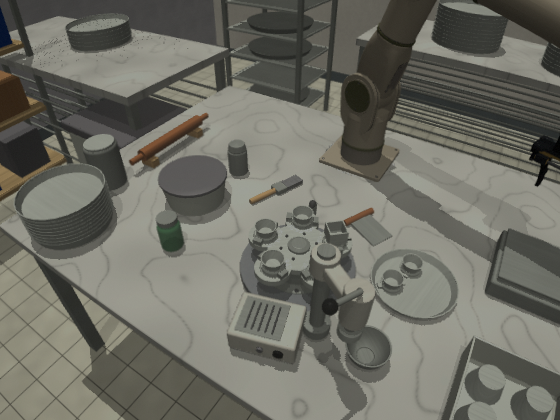

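View pics/side0.png

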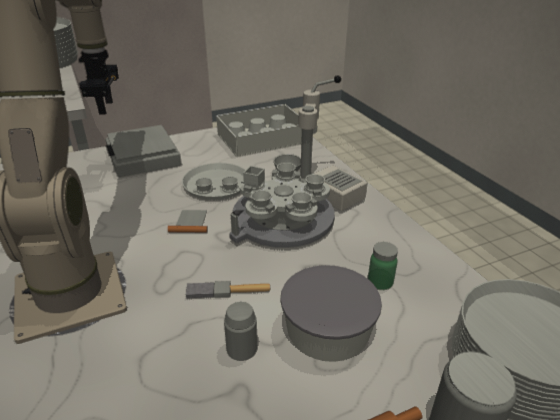

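View pics/wrist0.png

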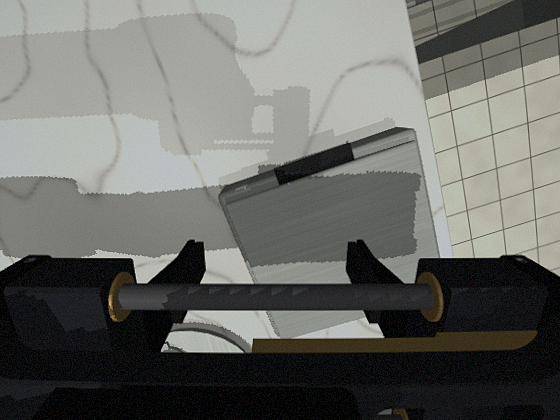

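The scene view shows the machine near (298,245), the square mould near (337,232), the pointer near (313,207) and the tray near (415,283). In the side view they are at (285,205), (254,177), (238,225) and (218,182). I'll zoom in.

Run:
```python
import cv2
for f,(x0,y0,x1,y1) in {'scene0':(230,190,370,295),'side0':(170,150,350,250)}.items():
    im=cv2.imread(f'pics/{f}.png')[y0:y1,x0:x1]
    s=min(800/im.shape[1],600/im.shape[0]); cv2.imwrite(f'pics/{f}_z.png',cv2.convertScaleAbs(cv2.resize(im,None,fx=s,fy=s,interpolation=cv2.INTER_CUBIC),alpha=1.4)); print(s)
```

```text
5.714285714285714
4.444444444444445
```

View pics/scene0_z.png

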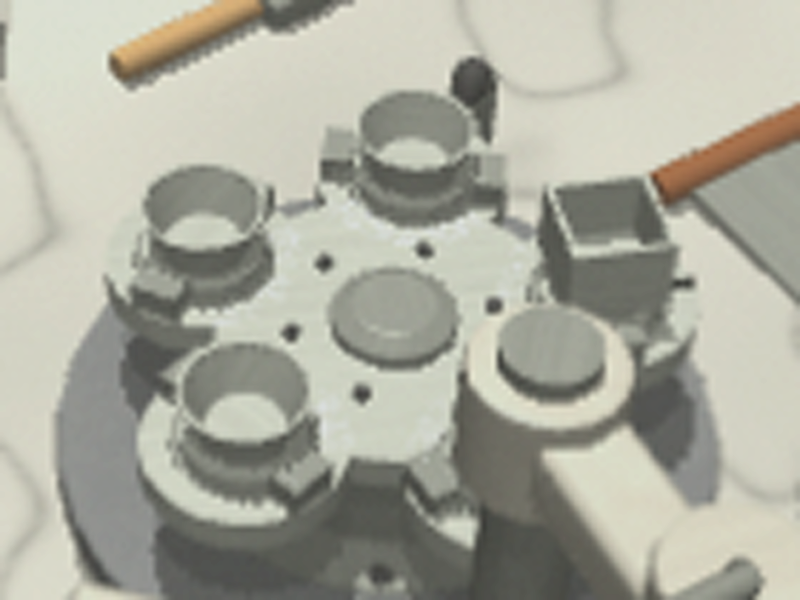

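View pics/side0_z.png

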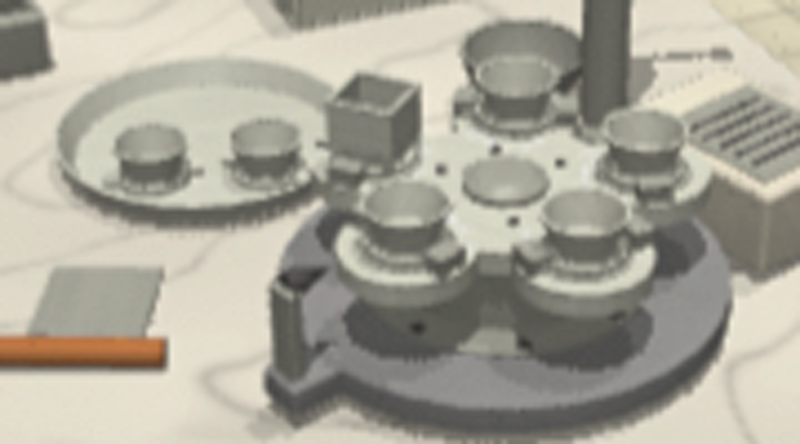

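Run:
```python
from h import *
a=load('scene0');b=load('side0')
sz=lambda x,y:(a,230+x/5.714-.4,190+y/5.714-.4); dz=lambda x,y:(b,170+x/4.444-.4,150+y/4.444-.4)
P=lambda n,p,q: print(n,[np.round(i,4) for i in tri(p,q)])
P('hub',sz(393,312),dz(505,182)); P('mark',sz(683,283),dz(323,145))
P('post',sz(472,72),dz(303,278))
P('r1',sz(414,130),dz(407,200));P('r2',sz(204,207),dz(586,212));P('r3',sz(245,387),dz(645,132))
P('sq',sz(607,213),dz(375,98))
P('sq corners n',sz(545,190),dz(331,103))
print('trayc',onz(a,415,283,.022),onz(b,219,180,.022))
```

```text
hub [array([0.5993, 0.0717, 0.1   ]), array([0.0003, 0.0003])]
mark [array([0.5123, 0.1695, 0.0962]), array([0.0002, 0.0002])]
post [array([0.4421, 0.024 , 0.0998]), array([0.0023, 0.0023])]
r1 [array([0.5176, 0.0356, 0.1269]), array([0.0008, 0.0008])]
r2 [array([ 0.6107, -0.018 ,  0.1257]), array([0.0005, 0.0005])]
r3 [array([0.689 , 0.053 , 0.1256]), array([0.0006, 0.0006])]
sq [array([0.5371, 0.138 , 0.1423]), array([0.001, 0.001])]
sq corners n [array([0.5164, 0.1161, 0.143 ]), array([0.0184, 0.0184])]
trayc [0.49294517 0.3541612  0.022     ] [0.49102472 0.33448238 0.022     ]
```

```bash
cat >> h.py <<'E'
from scipy.spatial.transform import Rotation as Ro
def down(th):
    "tool down, jaw x axis at world angle th (rad)"
    x=np.array([np.cos(th),np.sin(th),0]);y=np.array([0,0,-1.]);z=np.cross(x,y)
    q=Ro.from_matrix(np.c_[x,y,z]).as_quat(); return np.array([q[3],*q[:3]])
def rotm(q): return Ro.from_quat([q[1],q[2],q[3],q[0]]).as_matrix()
E
python3 - <<'E'
from h import *
a=load('scene0');b=load('side0');w=load('wrist0')
R=rotm(env.read_ee_rot());print(R.round(2));
c=-w['R'].T@w['t']; print('cam in tool',R.T@(c-env.read_tool_pos()),'fwd in tool',R.T@w['R'][2])
print('col top',onz(a,326,251,.28),onz(b,308,110,.28))
P=[0.599,.071,.13]
for th in np.deg2rad(np.arange(-180,180,30)):
    for p in ([.599,.071,.30],[.587,.189,.086],[.487,.11,.086]):
        s=env.solve_ik(p,down(th)); print(round(np.rad2deg(th)),p,None if s is None else np.round(s,2))
E
```

```text
[[ 0.33 -0.   -0.94]
 [ 0.94 -0.    0.33]
 [-0.   -1.   -0.  ]]
cam in tool [-1.40887533e-05 -1.62104710e-01  8.41842837e-02] fwd in tool [ 0.00128982  0.95319322 -0.30235911]
col top [0.73925372 0.20020215 0.28      ] [0.72804951 0.18106329 0.28      ]
-180 [0.599, 0.071, 0.3] [ 0.71  0.61 -1.39  1.35  0.6   1.65  2.55]
-180 [0.587, 0.189, 0.086] [ 0.47  0.8  -1.25  1.59  0.77  1.33  2.26]
-180 [0.487, 0.11, 0.086] [ 0.73  0.47 -1.23  1.9   0.49  1.13  2.45]
-150 [0.599, 0.071, 0.3] [-1.03  0.43  1.16  1.44 -0.39  1.52 -2.5 ]
-150 [0.587, 0.189, 0.086] [-1.2   0.72  1.16  1.68 -0.7   1.21 -2.49]
-150 [0.487, 0.11, 0.086] [-1.32  0.36  1.18  1.99 -0.39  1.04 -2.58]
-120 [0.599, 0.071, 0.3] [-1.03  0.43  1.16  1.44 -0.39  1.52 -1.98]
-120 [0.587, 0.189, 0.086] [-1.2   0.72  1.16  1.68 -0.7   1.21 -1.96]
-120 [0.487, 0.11, 0.086] [-1.32  0.36  1.18  1.99 -0.39  1.04 -2.05]
-90 [0.599, 0.071, 0.3] [-0.7   0.28  0.64  1.43 -0.17  1.49 -1.63]
-90 [0.587, 0.189, 0.086] [-0.8   0.46  0.53  1.67 -0.26  1.09 -1.77]
-90 [0.487, 0.11, 0.086] [-0.8   0.19  0.53  1.97 -0.12  1.   -1.78]
-60 [0.59
[... 931 characters left out ...]
5  1.08  0.77]
60 [0.487, 0.11, 0.086] [-0.68  0.19  0.4   1.97 -0.09  1.    0.81]
90 [0.599, 0.071, 0.3] [-0.57  0.27  0.48  1.42 -0.12  1.48  1.47]
90 [0.587, 0.189, 0.086] [-0.6   0.43  0.27  1.65 -0.12  1.08  1.28]
90 [0.487, 0.11, 0.086] [-0.65  0.19  0.37  1.97 -0.08  1.    1.33]
120 [0.599, 0.071, 0.3] [-0.55  0.26  0.45  1.42 -0.11  1.48  1.99]
120 [0.587, 0.189, 0.086] [-0.54  0.42  0.2   1.65 -0.09  1.08  1.78]
120 [0.487, 0.11, 0.086] [-0.62  0.18  0.33  1.96 -0.07  1.    1.84]
150 [0.599, 0.071, 0.3] [-0.52  0.26  0.4   1.42 -0.1   1.48  2.5 ]
150 [0.587, 0.189, 0.086] [-0.5   0.42  0.14  1.65 -0.07  1.08  2.28]
150 [0.487, 0.11, 0.086] [-0.58  0.18  0.3   1.96 -0.06  1.01  2.36]
```

Run:
```python
from h import *
env.goto([.60,.08,.30],down(np.deg2rad(75)));print(env.read_t()); 
env.gripper_close(10);print(env.read_t(),env.read_joints().round(2) if hasattr(env.read_joints(),'round') else env.read_joints(), env.read_grip_width(), env.read_wrist_force())
snap('wrist','w1');snap('scene','s1');print(env.read_tool_pos(),env.read_t())
```

```text
2.4667
3.9917 [-0.57  0.27  0.46  1.41 -0.12  1.49  1.19] 0.002196753174512511 [-0.54534747  0.23381613  0.52642628]
[0.60000143 0.08001436 0.3000064 ] 4.0917
```

View pics/w1.png

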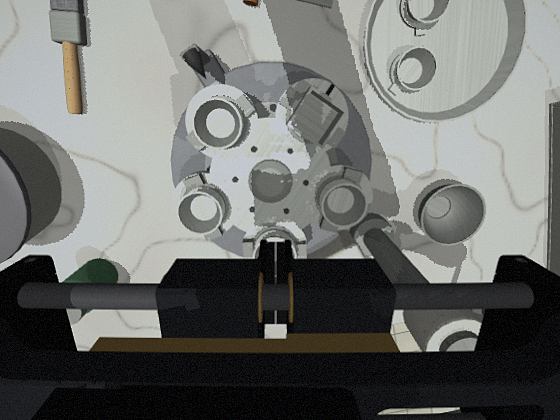

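The wrist view shows the hub at about (271,181), the mark at (331,89), the pointer at (212,75) and the tray moulds at (424,8) and (413,69). I'll zoom in on the turret.

Run:
```python
import cv2
im=cv2.imread('pics/w1.png')[35:255,160:400]
cv2.imwrite('pics/w1_z.png',cv2.convertScaleAbs(cv2.resize(im,None,fx=2.7,fy=2.7,interpolation=cv2.INTER_CUBIC),alpha=1.3))
im=cv2.imread('pics/w1.png')[0:140,350:560]
cv2.imwrite('pics/w1_t.png',cv2.resize(im,None,fx=3.5,fy=3.5,interpolation=cv2.INTER_CUBIC))
```

```text
(no output)
```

View pics/w1_z.png

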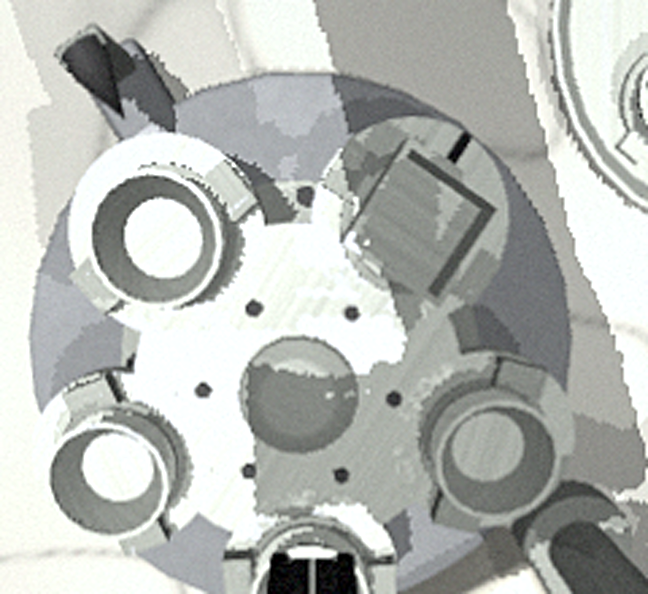

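View pics/w1_t.png

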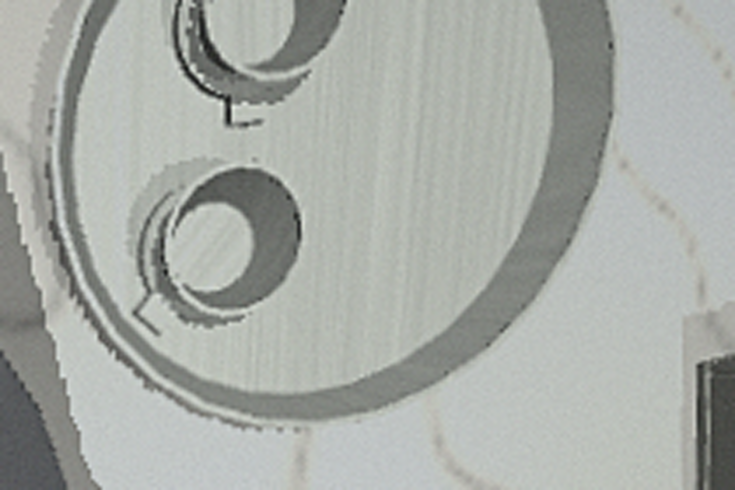

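Run:
```python
from h import *
d=load('w1'); f=lambda x,y,z: onz(d,160+x/2.7-.3,35+y/2.7-.3,z)
H=np.array([f(x,y,.096)[:2] for x,y in [(254,308),(352,313),(394,399),(341,475),(249,471),(204,390)]])
A=np.c_[2*H,np.ones(6)];s=np.linalg.lstsq(A,(H**2).sum(1),rcond=None)[0];c=s[:2];print('axis',c,np.sqrt(s[2]+c@c))
for n,p,z in [('tip',(125,115),.095),('mark out',(466,135),.096),('mark in',(452,160),.096),('r a',(160,236),.127),('r b',(110,481),.127),('r c',(497,446),.127)]:
    v=f(*p,z)[:2]-c; print(n,(v+c).round(4),np.hypot(*v).round(4),np.rad2deg(np.arctan2(v[1],v[0])).round(2)%360)
g=lambda x,y,z: onz(d,350+x/3.5-.4,y/3.5-.4,z)
print('trayA top',g(233,233,.034),'trayB top',g(262,5,.034))
# tray from scene: ellipse of outer rim
a=load('scene0');b=load('side0')
print('tray rim scene', [onz(a,*p,.022) for p in [(372,277),(457,287),(424,251),(404,316)]])
# tray inner floor edge from wrist
print([g(*p,.022).round(4) for p in [(48,150),(613,100),(300,428),(555,280),(100,330)]])
```

```text
axis [0.59686952 0.07518821] 0.04502709491392179
tip [0.4596 0.0351] 0.143 196.29
mark out [0.5052 0.1746] 0.1352 132.69
mark in [0.5136 0.1666] 0.1236 132.33
r a [0.512 0.04 ] 0.0919 202.53
r b [ 0.6067 -0.0146] 0.0903 276.22
r c [0.6352 0.1557] 0.0892 64.54
trayA top [0.50826803 0.30137841 0.034     ] trayB top [0.43388442 0.32216307 0.034     ]
tray rim scene [array([0.53250125, 0.25322495, 0.022     ]), array([0.44896571, 0.45128087, 0.022     ]), array([0.37211858, 0.34189956, 0.022     ]), array([0.60167866, 0.36207153, 0.022     ])]
[array([0.4606, 0.241 , 0.022 ]), array([0.4961, 0.4595, 0.022 ]), array([0.5897, 0.3249, 0.022 ]), array([0.5573, 0.4335, 0.022 ]), array([0.5307, 0.2497, 0.022 ])]
```

```bash
cat >> h.py <<'E'
C=np.array([.5977,.0738])
def pol(r,a): a=np.deg2rad(a); return C+r*np.array([np.cos(a),np.sin(a)])
def arc(r,a0,a1,z,step=7,vel=.06):
    n=max(1,int(np.ceil(abs(a1-a0)/step)))
    for a in np.linspace(a0,a1,n+1)[1:]:
        env.movel([*pol(r,a),z],down(np.deg2rad(a-90)),vel=vel)
        F=np.array(env.read_wrist_force())
        print(round(a,1),F.round(1),end=' ')
        if np.linalg.norm(F)>30: print('FORCE'); return a
    print(); return a1
E
python3 - <<'E'
from h import *
q=down(np.deg2rad(6.5))
env.goto([*pol(124,96.5)*0+pol(.124,96.5),.20],q); print(env.read_t())
env.movel([*pol(.124,96.5),.087],vel=.12); print(env.read_t(),env.read_wrist_force(),env.read_tool_pos())
snap('side','si2'); snap('wrist','w2')
E
python3 - <<'E'
import cv2
im=cv2.imread('pics/si2.png')[130:260,170:360]
cv2.imwrite('pics/si2_z.png',cv2.resize(im,None,fx=4.2,fy=4.2,interpolation=cv2.INTER_CUBIC))
E
```

```text
5.3083
6.4 [ 0.3336109  -0.44372071 -0.1823577 ] [0.58420738 0.19713898 0.08783162]
```

View pics/si2_z.png

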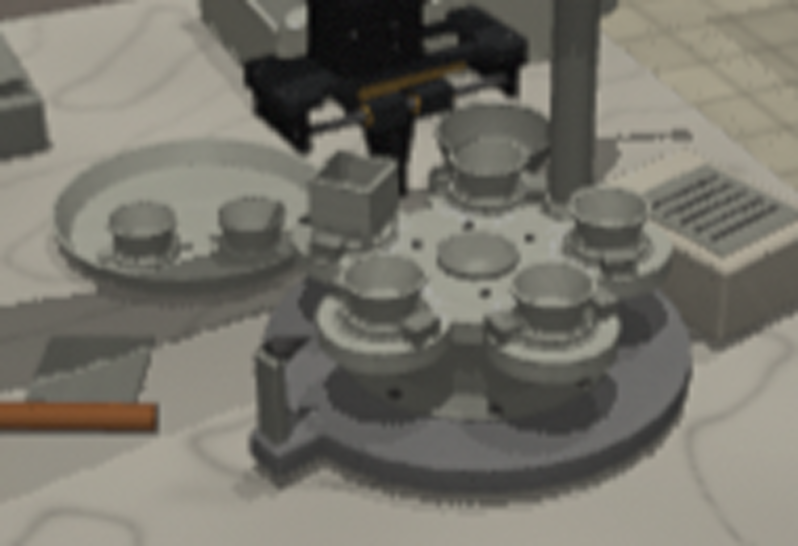

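View pics/w2.png

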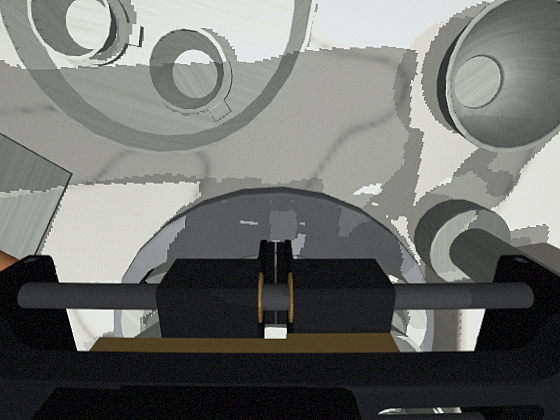

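The closed fingers are down in the hollow behind the square mould's lobe, at about (405,190) in the side crop, and nothing is touching. Next I push along the arc.

```bash
python3 - <<'E'
from h import *
arc(.124,96.5,158,.0865,step=7,vel=.06)
print(env.read_t(),env.read_tool_pos()); snap('side','si3'); snap('scene','s3');
E
python3 - <<'E'
import cv2
im=cv2.imread('pics/si3.png')[130:260,170:360]
cv2.imwrite('pics/si3_z.png',cv2.resize(im,None,fx=4.2,fy=4.2,interpolation=cv2.INTER_CUBIC))
im=cv2.imread('pics/s3.png')[180:300,230:370]
cv2.imwrite('pics/s3_z.png',cv2.resize(im,None,fx=5,fy=5,interpolation=cv2.INTER_CUBIC))
E
```

```text
103.3 [-0.  -0.7  0.4] 110.2 [1.1 0.4 0.4] 117.0 [-0.1  0.5 -0.3] 123.8 [ 0.2 -0.5  0.3] 130.7 [-0.3  0.8  0. ] 137.5 [-1.   0.1  0.2] 144.3 [-0.8  0.6 -0.6] 151.2 [ 0.9 -0.5  0.7] 158.0 [ 1.2 -0.3  0.2] 
10.1 [0.48288539 0.12036195 0.08650571]
```

View pics/si3_z.png

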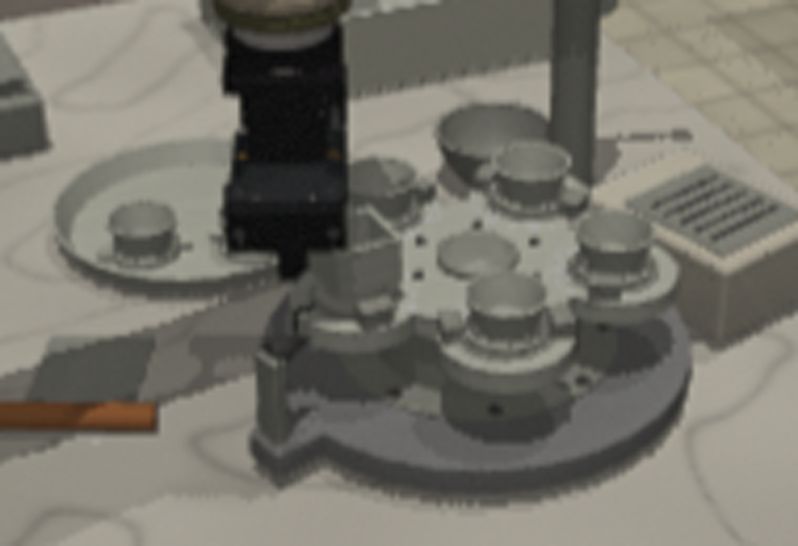

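View pics/s3_z.png

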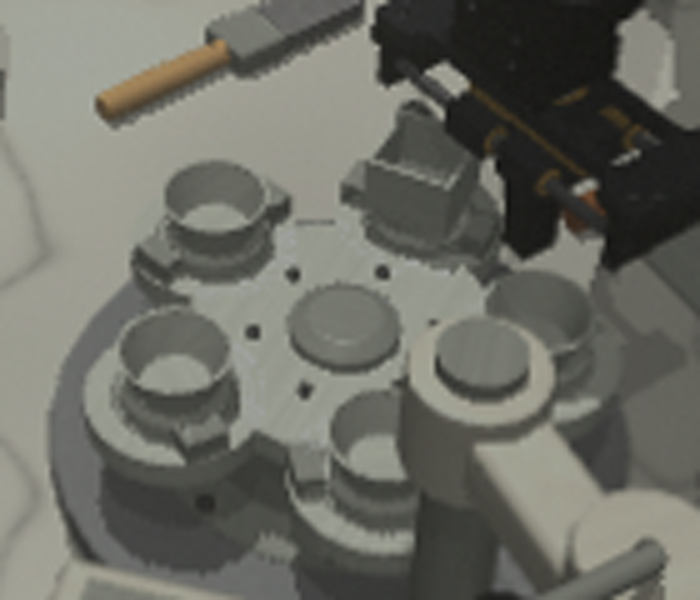

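Run:
```python
from h import *
b=load('si3');a=load('s3')
def ang(v): v=v[:2]-C; return np.hypot(*v).round(4),np.rad2deg(np.arctan2(v[1],v[0])).round(2)%360
B=lambda x,y,z: ang(onz(b,170+x/4.2-.4,130+y/4.2-.4,z)); A=lambda x,y,z: ang(onz(a,230+x/5-.4,180+y/5-.4,z))
for p in [(531,160),(614,228),(507,290)]: print('side r',B(*p,.127))
for p in [(216,190),(175,343)]: print('scene r',A(*p,.127))
print('mark',B(300,312,.096),'sq',B(352,245,.145),A(425,155,.145))
print('hub',B(478,252,.1),A(345,325,.1))
```

```text
side r (np.float64(0.0942), np.float64(39.64))
side r (np.float64(0.0938), np.float64(329.58))
side r (np.float64(0.0898), np.float64(258.57))
scene r (np.float64(0.0939), np.float64(256.63))
scene r (np.float64(0.0927), np.float64(326.9))
mark (np.float64(0.131), np.float64(185.59)) sq (np.float64(0.1003), np.float64(194.12)) (np.float64(0.0842), np.float64(183.92))
hub (np.float64(0.0049), np.float64(26.04)) (np.float64(0.0023), np.float64(337.06))
```

```bash
python3 - <<'E'
from h import *
arc(.124,158,167.5,.0865,step=5,vel=.04)
arc(.124,167.5,162,.0865,step=6,vel=.06)
env.movel([*pol(.124,162),.20],vel=.2)
env.goto([.625,.085,.30],down(np.deg2rad(106)))
snap('wrist','w4');snap('side','si4');snap('scene','s4');print(env.read_t(),env.read_tool_pos())
E
python3 - <<'E'
import cv2
im=cv2.imread('pics/w4.png')[0:250,130:430]
cv2.imwrite('pics/w4_z.png',cv2.convertScaleAbs(cv2.resize(im,None,fx=2.4,fy=2.4,interpolation=cv2.INTER_CUBIC),alpha=1.3))
im=cv2.imread('pics/si4.png')[130:260,170:360]
cv2.imwrite('pics/si4_z.png',cv2.resize(im,None,fx=4.2,fy=4.2,interpolation=cv2.INTER_CUBIC))
E
```

```text
162.8 [-0.7  1.3 -0.2] 167.5 [-0.1  1.   0.2] 
162.0 [-0.7 -0.8 -0. ] 
13.0167 [0.62394555 0.08540772 0.2991464 ]
```

View pics/w4_z.png

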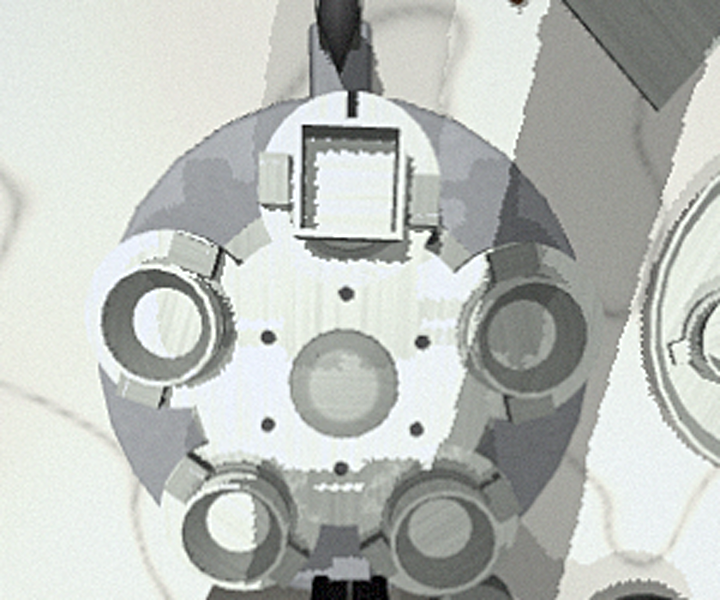

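View pics/si4_z.png

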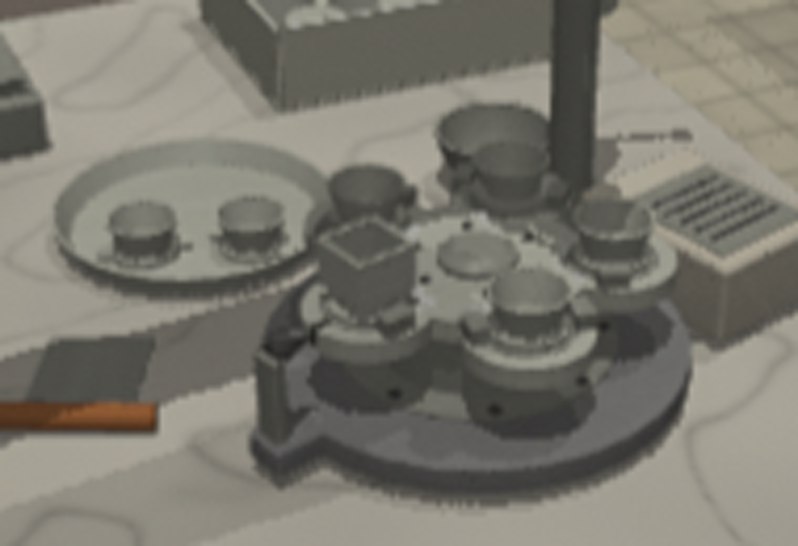

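```bash
python3 - <<'E'
from h import *
d=load('w4'); f=lambda x,y,z: onz(d,130+x/2.4-.3,y/2.4-.3,z)
H=np.array([f(x,y,.096)[:2] for x,y in [(346,294),(422,342),(416,430),(341,469),(268,425),(268,337)]])
A=np.c_[2*H,np.ones(6)];s=np.linalg.lstsq(A,(H**2).sum(1),rcond=None)[0];c=s[:2];print('axis',c,np.sqrt(s[2]+c@c))
def ang(v,c): v=v[:2]-c; return np.hypot(*v).round(4),np.rad2deg(np.arctan2(v[1],v[0])).round(2)%360
for n,p,z in [('tip',(341,70),.095),('cone mid',(338.5,20),.095),('mark out',(351,92),.096),('mark in',(351.5,117),.096),('r a',(161,322),.127),('rb',(532,329),.127),('rc',(235,535),.127),('rd',(444,538),.127),('sq',(351,184),.145)]:
    print(n,f(*p,z).round(4),ang(f(*p,z),c))
r=[f(*p,.127)[:2] for p in [(161,322),(532,329),(235,535),(444,538)]]
r=np.array(r); 
# symmetric direction: (ra+rb)-(rc+rd)
v=(r[0]+r[1])-(r[2]+r[3]); print('sym dir',np.rad2deg(np.arctan2(v[1],v[0]))%360)
for p in H: print(ang(p,c))
a=load('scene0');b=load('side0')
E
python3 - <<'E'
import cv2
im=cv2.imread('pics/w4.png')[0:90,230:330]
cv2.imwrite('pics/w4_p.png',cv2.convertScaleAbs(cv2.resize(im,None,fx=6.6,fy=6.6,interpolation=cv2.INTER_NEAREST),alpha=1.3))
E
```

```text
axis [0.59693326 0.075176  ] 0.045190621401549974
tip [0.4576 0.0344 0.095 ] (np.float64(0.1452), np.float64(196.32))
cone mid [0.4382 0.0277 0.095 ] (np.float64(0.1656), np.float64(196.65))
mark out [0.4654 0.0414 0.096 ] (np.float64(0.1358), np.float64(194.4))
mark in [0.4755 0.0445 0.096 ] (np.float64(0.1253), np.float64(194.15))
r a [ 0.5877 -0.0149  0.127 ] (np.float64(0.0905), np.float64(264.15999999999997))
rb [0.5436 0.151  0.127 ] (np.float64(0.0927), np.float64(125.14))
rc [0.6806 0.0421 0.127 ] (np.float64(0.0899), np.float64(338.42))
rd [0.6531 0.1441 0.127 ] (np.float64(0.0889), np.float64(50.83))
sq [0.509  0.0537 0.145 ] (np.float64(0.0905), np.float64(193.69))
sym dir 193.90747846428116
(np.float64(0.0451), np.float64(194.32))
(np.float64(0.0453), np.float64(134.39))
(np.float64(0.045), np.float64(73.74))
(np.float64(0.0453), np.float64(14.07))
(np.float64(0.0451), np.float64(314.14))
(np.float64(0.0452), np.float64(253.79000000000002))
```

View pics/w4_p.png

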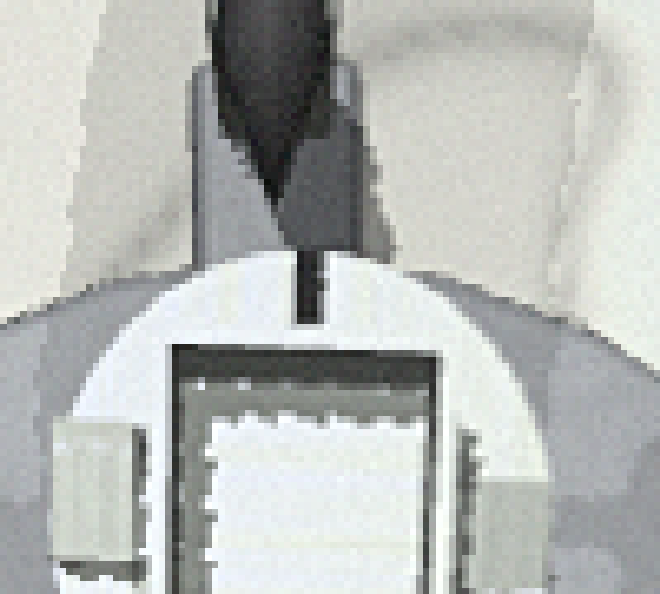

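```bash
python3 - <<'E'
from h import *
c=np.array([.59693,.07518])
def ang(v): v=v[:2]-c; return np.hypot(*v).round(4),np.rad2deg(np.arctan2(v[1],v[0])).round(2)%360
d=load('w4'); f=lambda x,y,z: onz(d,230+x/6.6-.4,y/6.6-.4,z)
print('tip',ang(f(273,208,.095)))
for y,x0,x1 in [(20,209,332),(60,212,330)]: print('cone',ang(f((x0+x1)/2,y,.095)))
print('strut',[ang(f((195+362)/2,y,.032)) for y in (150,240)])
d=load('w1'); g=lambda x,y,z: onz(d,160+x/2.7-.3,35+y/2.7-.3,z)
print(ang(g(124,116,.095)))
# grey blade under: strut edges of base
E
python3 - <<'E'
import cv2
im=cv2.imread('pics/w1.png')[35:100,170:250]
cv2.imwrite('pics/w1_p.png',cv2.convertScaleAbs(cv2.resize(im,None,fx=8,fy=8,interpolation=cv2.INTER_NEAREST),alpha=1.6))
E
```

```text
tip (np.float64(0.1429), np.float64(196.69))
cone (np.float64(0.1708), np.float64(196.68))
cone (np.float64(0.165), np.float64(196.68))
strut [(np.float64(0.1684), np.float64(196.46)), (np.float64(0.1524), np.float64(196.53))]
(np.float64(0.143), np.float64(196.52))
```

View pics/w1_p.png

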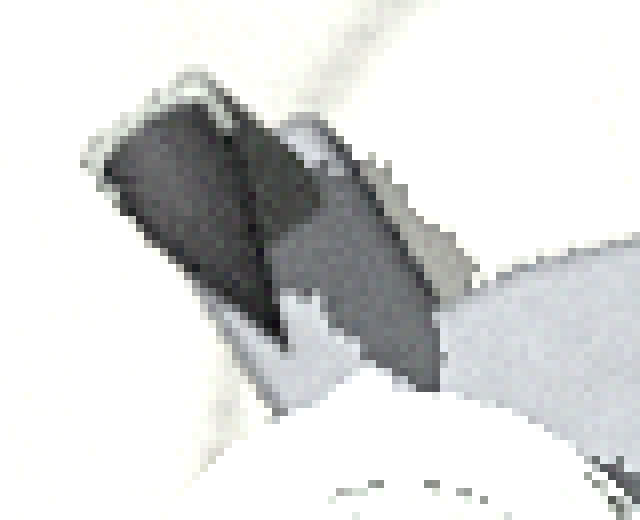

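```bash
python3 - <<'E'
from h import *
env.goto([*pol(.124,162.5),.19],down(np.deg2rad(72.5)))
env.movel([*pol(.124,162.5),.0865],vel=.15)
arc(.124,162.5,167,.0865,step=5,vel=.05)
arc(.124,167,170.05,.0865,step=1.6,vel=.015)
env.hold(.15)
arc(.124,170.05,164,.0865,step=7,vel=.06)
env.movel([*pol(.124,164),.20],vel=.2)
env.gripper_open()
env.goto([.625,.085,.30],down(np.deg2rad(106)))
snap('wrist','w5');snap('side','si5');snap('scene','s5');print(env.read_t(),env.read_tool_pos())
E
python3 - <<'E'
import cv2
im=cv2.imread('pics/w5.png')[0:250,130:430]
cv2.imwrite('pics/w5_z.png',cv2.convertScaleAbs(cv2.resize(im,None,fx=2.4,fy=2.4,interpolation=cv2.INTER_CUBIC),alpha=1.3))
im=cv2.imread('pics/w5.png')[0:90,230:330]
cv2.imwrite('pics/w5_p.png',cv2.convertScaleAbs(cv2.resize(im,None,fx=6.6,fy=6.6,interpolation=cv2.INTER_NEAREST),alpha=1.3))
E
```

```text
167.0 [-0.1  0.2 -0.2] 
168.5 [0.2 2.5 0.8] 170.0 [-0.7  1.7  1.7] 
164.0 [-0.5 -0.7 -0.1] 
19.3833 [0.62400768 0.08537916 0.29954948]
```

View pics/w5_z.png

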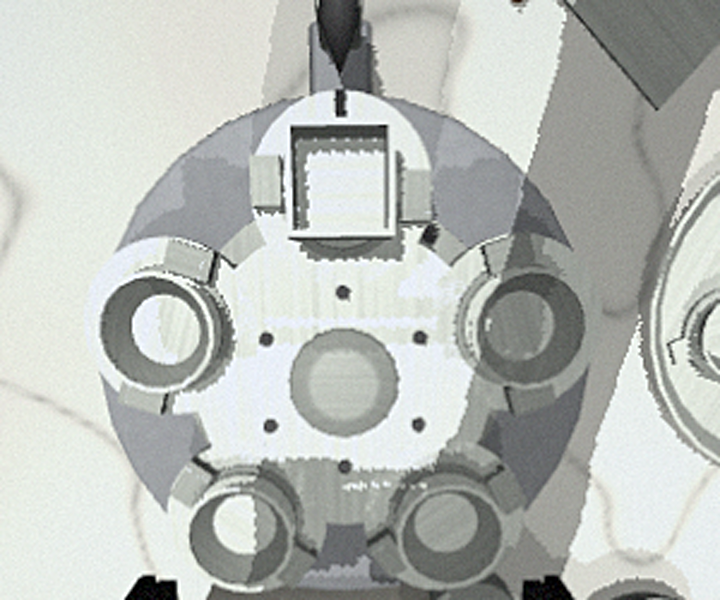

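View pics/w5_p.png

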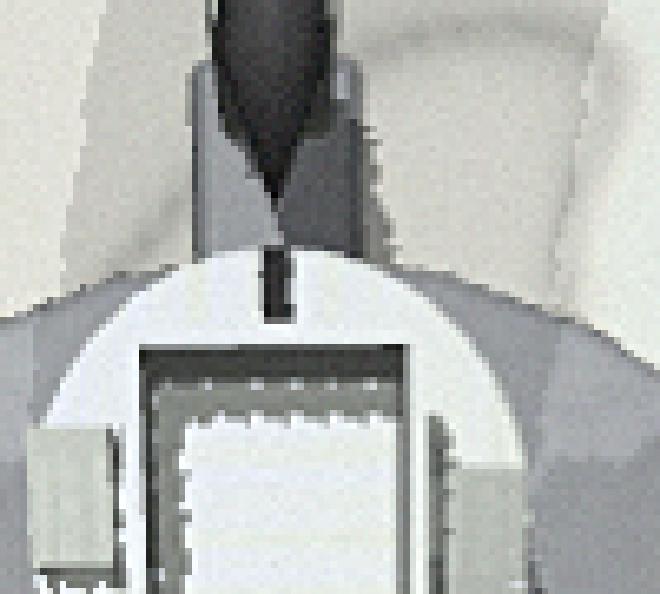

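```bash
python3 - <<'E'
from h import *
d=load('w5'); f=lambda x,y,z: onz(d,130+x/2.4-.3,y/2.4-.3,z)
H=np.array([f(x,y,.096)[:2] for x,y in [(343,293),(420,338),(418,425),(345,467),(270,426),(266,340)]])
A=np.c_[2*H,np.ones(6)];s=np.linalg.lstsq(A,(H**2).sum(1),rcond=None)[0];c=s[:2];print('axis',c,np.sqrt(s[2]+c@c))
def ang(v): v=v[:2]-c; return np.hypot(*v).round(4),np.rad2deg(np.arctan2(v[1],v[0])).round(2)%360
print('holes',np.mean([(ang(h)[1]-194.07+30)%60-30 for h in H])+194.07)
g=lambda x,y,z: onz(d,230+x/6.6-.4,y/6.6-.4,z)
print('tip',ang(g(273,206,.095)),'mark',ang(g(277.5,250,.096)),ang(g(278,322,.096)))
print('sq centre by geometry',c+.092*np.array([np.cos(np.deg2rad(196.6)),np.sin(np.deg2rad(196.6))]))
E
python3 - <<'E'
import cv2
im=cv2.imread('pics/si5.png')[155:225,225:315]
cv2.imwrite('pics/si5_z.png',cv2.resize(im,None,fx=8,fy=8,interpolation=cv2.INTER_CUBIC))
im=cv2.imread('pics/s5.png')[185:260,270:350]
cv2.imwrite('pics/s5_z.png',cv2.resize(im,None,fx=8,fy=8,interpolation=cv2.INTER_CUBIC))
im=cv2.imread('pics/w5.png')[40:115,230:310]
cv2.imwrite('pics/w5_s.png',cv2.resize(im,None,fx=8,fy=8,interpolation=cv2.INTER_CUBIC))
E
```

```text
axis [0.59690517 0.07506977] 0.04504743965356761
holes 196.51166666666666
tip (np.float64(0.1428), np.float64(196.69)) mark (np.float64(0.1359), np.float64(196.42)) (np.float64(0.1248), np.float64(196.43))
sq centre by geometry [0.50873949 0.04878644]
```

View pics/si5_z.png

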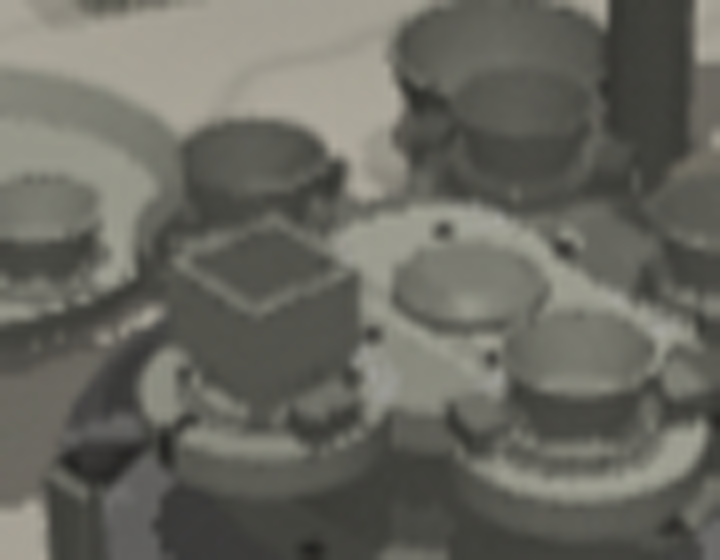

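View pics/s5_z.png

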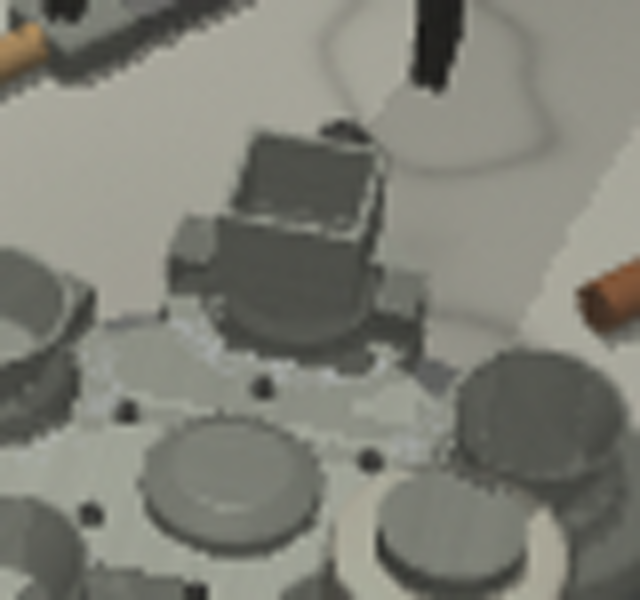

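View pics/w5_s.png

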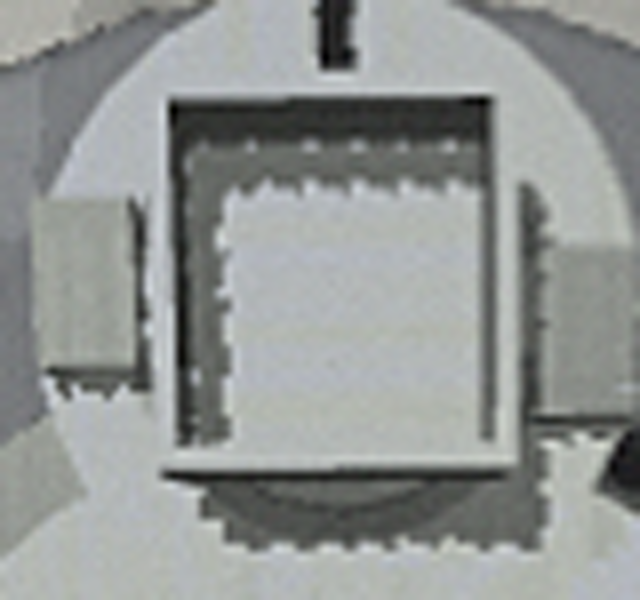

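Run:
```python
from h import *
a=load('s5');b=load('si5');w=load('w5')
S=lambda x,y:(b,225+x/8-.45,155+y/8-.45); A=lambda x,y:(a,270+x/8-.45,185+y/8-.45); W=lambda x,y:(w,230+x/8-.45,40+y/8-.45)
cs=[np.mean([onz(*S(*p),.145) for p in [(172,263),(270,213),(357,265),(262,312)]],0),
 np.mean([onz(*A(*p),.145) for p in [(257,130),(380,152),(350,238),(220,213)]],0),
 np.mean([onz(*W(*p),.145) for p in [(170,98),(493,98),(490,441),(175,441)]],0)]
for c in cs: print(c.round(4))
print('mark side',onz(*S(168,430),.096))
print('corner edge wrist', [onz(*W(*p),.145).round(4) for p in [(163,470),(518,467)]])
e=onz(*W(518,467),.145)-onz(*W(163,470),.145);print(np.hypot(*e[:2]),np.rad2deg(np.arctan2(e[1],e[0])))
h=[(b,225+470/8-.45,155+280/8-.45),(a,270+230/8-.45,185+477/8-.45)]
print(tri(*h))
hs=[(445,230),(563,243),(490,357),(373,332)];print('side holes',[onz(*S(*p),.096)[:2].round(4) for p in hs])
hs2=[(263,387),(126,411),(370,460),(90,513)];print('scene holes',[onz(*A(*p),.096)[:2].round(4) for p in hs2])
for q in (hs,S),(hs2,A):
    H=np.array([onz(*q[1](*p),.096)[:2] for p in q[0]]); M=np.c_[2*H,np.ones(4)]; s=np.linalg.lstsq(M,(H**2).sum(1),rcond=None)[0]; print(s[:2],np.sqrt(s[2]+s[:2]@s[:2]))
```

```text
[0.512  0.0472 0.145 ]
[0.5128 0.0464 0.145 ]
[0.5082 0.0484 0.145 ]
mark side [0.47060412 0.03549104 0.096     ]
corner edge wrist [array([0.5365, 0.0341, 0.145 ]), array([0.5238, 0.0773, 0.145 ])]
0.04507576041021051 106.41508478351082
(array([0.6005187 , 0.07265954, 0.1022125 ]), [np.float64(0.00031698236360968126), np.float64(0.0003169823636097466)])
side holes [array([0.6115, 0.1182]), array([0.6467, 0.0921]), array([0.5892, 0.0326]), array([0.5588, 0.0643])]
scene holes [array([0.5557, 0.0591]), array([0.5883, 0.0278]), array([0.5659, 0.1031]), array([0.6317, 0.0412])]
[0.60398054 0.07451235] 0.04533273018697374
[0.59876354 0.07194254] 0.04516131610330679
```

Run:
```python
from h import *
T=np.array([0.62394555,0.08540772,0.2991464])
x=np.array([np.cos(np.deg2rad(106)),np.sin(np.deg2rad(106)),0]);z=np.array([-x[1],x[0],0])
out=[]
for n in ('s4','si4','w4'):
    d=load(n);p=proj(d,T);print(n,p)
    im=d['image'].copy();u,v=int(p[0])-22,int(p[1])-17
    cr=im[max(v,0):v+35,u:u+45]; k=6
    cr=cv2.resize(cr,None,fx=k,fy=k,interpolation=cv2.INTER_NEAREST)
    q=((p-[u,v]+.5)*k).astype(int)
    cr=cv2.convertScaleAbs(cr,alpha=2.5); cv2.drawMarker(cr,tuple(map(int,q)),(0,0,255),cv2.MARKER_CROSS,10,1)
    for i in (-1,1):
        for j in (-1,1):
            w=((proj(d,T+i*.011*x+j*.0095*z)-[u,v]+.5)*k).astype(int); cv2.circle(cr,tuple(map(int,w)),2,(0,255,0),-1)
    out.append(cv2.copyMakeBorder(cr,0,210-cr.shape[0],0,5,cv2.BORDER_CONSTANT))
cv2.imwrite('pics/tcp.png',np.hstack(out))
```

```text
s4 [302.22478111 187.67581627]
si4 [290.09167369 121.61567847]
w4 [274.67000187 257.2143245 ]
```

View pics/tcp.png

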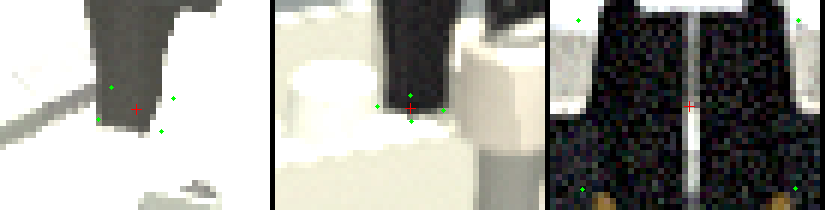

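Run:
```python
from h import *
q=down(np.deg2rad(16.55)); P=[.5103,.0479]
env.goto([*P,.20],q); env.movel([*P,.152],vel=.12); env.hold(.1)
snap('wrist','w6');print(env.read_t(),env.read_tool_pos(),env.read_wrist_force())
im=load('w6')['image'][180:330,150:400]
cv2.imwrite('pics/w6_z.png',cv2.convertScaleAbs(cv2.resize(im,None,fx=3.2,fy=3.2,interpolation=cv2.INTER_CUBIC),alpha=1.8))
```

```text
21.5 [0.51089058 0.04794606 0.15284339] [ 0.49950029  0.96501782 -1.17281773]
```

View pics/w6_z.png

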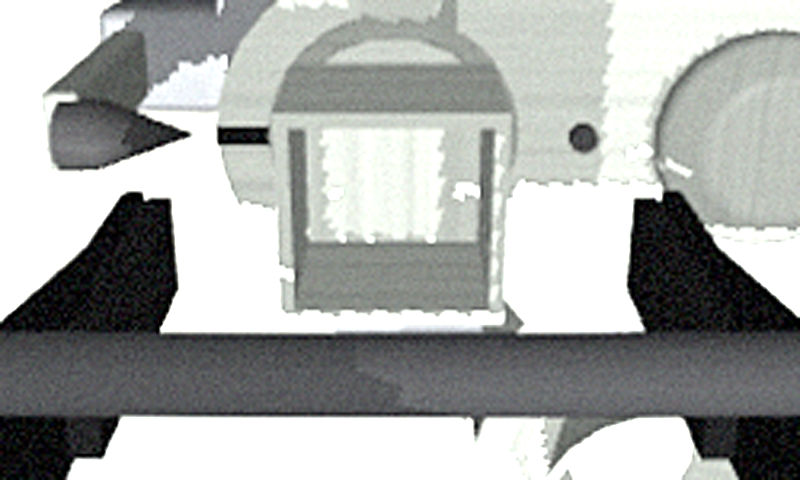

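Run:
```python
from h import *
d=load('w6');T=np.array([0.51089058,0.04794606,0.15284339]);th=np.deg2rad(16.55)
x=np.array([np.cos(th),np.sin(th),0]);z=np.array([-x[1],x[0],0])
Z=lambda p:((p-[150,180]+.5)*3.2).round(1)
for i in (-.0435,.0435): print('tip corner',Z(proj(d,T+i*x+.0095*z)))
c=T.copy();c[2]=.145
for i,j in ((-1,1),(1,1),(-1,-1),(1,-1)): print('pot if centred',i,j,Z(proj(d,c+.023*(i*x+j*z))))
```

```text
tip corner [173.3 201.4]
tip corner [634.2 201.5]
pot if centred -1 1 [284.1 120. ]
pot if centred 1 1 [523.6 120.2]
pot if centred -1 -1 [292.4 329.2]
pot if centred 1 -1 [514.4 329.2]
```

Run:
```python
from h import *
P=[.5093,.0475]
env.movel([*P,.116],vel=.10); env.hold(.2)
print(env.read_t(),env.read_tool_pos(),env.read_wrist_force(),env.read_moment())
env.gripper_close(12)
print(env.read_t(),env.read_tool_pos(),env.read_wrist_force(),env.read_moment(),env.read_grip_width()*87)
snap('wrist','w7');env.hold(.1);print(env.read_wrist_force())
im=load('w7')['image'][150:330,150:400]
cv2.imwrite('pics/w7_z.png',cv2.convertScaleAbs(cv2.resize(im,None,fx=3.2,fy=3.2,interpolation=cv2.INTER_CUBIC),alpha=1.8))
```

```text
22.2083 [0.5097252  0.0476006  0.11661137] [ 0.23980239 -0.74086926 -0.90855546] [-0.1101268   0.00968276 -0.02299271]
22.975 [0.50931121 0.04749453 0.1160098 ] [ 0.4257651  -0.24250344 -0.42736182] [-0.08408808  0.02087776 -0.00630169] 46.36424452724012
[-0.73520718 -0.57133449  0.65663227]
```

View pics/w7_z.png

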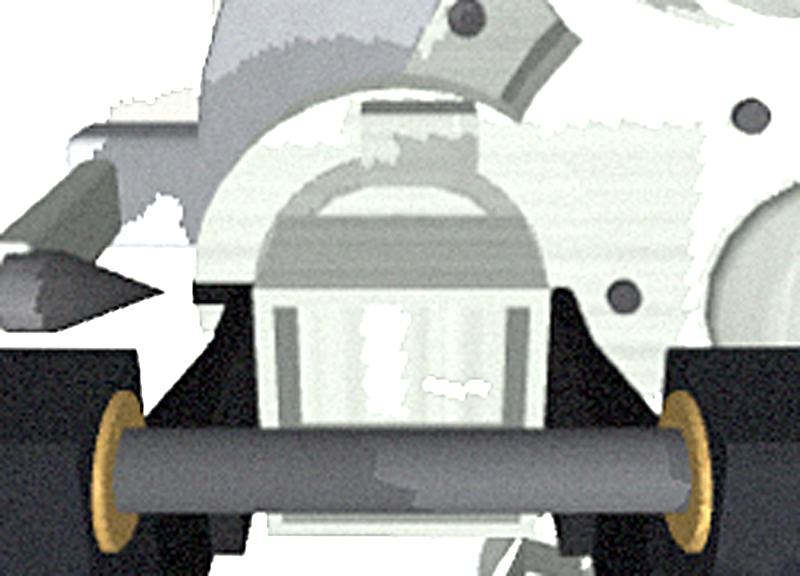

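Run:
```python
from h import *
P=[.5093,.0475,.116]
for a in [2,5,10,15,20,25,30,35,40,45,50,55,60]:
    t=env.read_t(); env.movel(P,down(np.deg2rad(16.55+a)),vel=.05)
    F=np.array(env.read_wrist_force());M=np.array(env.read_moment())
    print(a,round(env.read_t()-t,2),F.round(1),M.round(2),np.abs(env.read_qvel()).max().round(2))
    if np.linalg.norm(F)>12: print('stop');break
env.hold(.2);print(env.read_t(),env.read_tool_pos(),env.read_wrist_force(),env.read_grip_width()*87)
snap('wrist','w8');snap('side','si8');snap('scene','s8')
im=load('w8')['image'][60:330,130:430]
cv2.imwrite('pics/w8_z.png',cv2.convertScaleAbs(cv2.resize(im,None,fx=2.2,fy=2.2,interpolation=cv2.INTER_CUBIC),alpha=1.6))
```

```text
2 0.25 [-0.3  0.7  0.4] [-0.09  0.05  0.01] 0.01
5 0.25 [-0.  -0.7 -0.6] [-0.1   0.01 -0.02] 0.01
10 0.25 [0.  0.2 1. ] [-0.06  0.02  0.01] 0.02
15 0.25 [0.4 0.  0. ] [-0.06  0.03 -0.  ] 0.02
20 0.25 [-0.3  0.4 -0.2] [-0.11  0.06  0.06] 0.01
25 0.25 [-0.5  0.4 -0.9] [-0.01 -0.   -0.02] 0.01
30 0.25 [ 0.6 -0.8 -0.1] [-0.08 -0.04 -0.03] 0.01
35 0.25 [ 1.1 -0.  -0.9] [-0.06  0.07 -0.  ] 0.01
40 0.25 [ 0.1 -0.3 -1.1] [-0.03 -0.04 -0.01] 0.01
45 0.25 [ 0.3 -0.  -0.9] [-0.14 -0.06 -0.02] 0.01
50 0.25 [-0.1  0.   0.4] [-0.05 -0.05 -0.01] 0.01
55 0.25 [ 0.  -0.7  0.2] [-0.05 -0.04  0.03] 0.01
60 0.25 [-0.3 -0.1 -0.5] [-0.02 -0.08  0.01] 0.01
26.575 [0.50929104 0.04753903 0.11600331] [ 0.37741799 -0.57412965 -0.11906147] 46.16652192257215
```

View pics/w8_z.png

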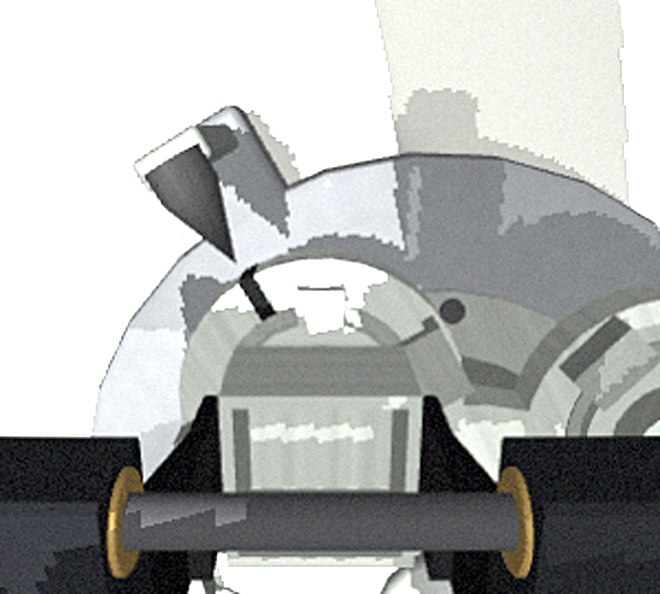

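Run:
```python
from h import *
P=[.5093,.0475]
env.movel([*P,.132],vel=.06);print(env.read_wrist_force())
env.movel([*P,.27],vel=.2);env.hold(.1)
print(env.read_t(),env.read_tool_pos(),env.read_wrist_force(),env.read_grip_width()*87)
snap('wrist','w9');snap('side','si9');snap('scene','s9')
for n,(x0,y0,x1,y1),k in (('si9',(170,120,330,240),5),('s9',(360,240,470,325),7)):
    im=load(n)['image'][y0:y1,x0:x1]; cv2.imwrite(f'pics/{n}_z.png',cv2.convertScaleAbs(cv2.resize(im,None,fx=k,fy=k,interpolation=cv2.INTER_CUBIC),alpha=1.5))
```

```text
[-0.25608896 -0.34224743 -1.80345634]
28.0833 [0.50860548 0.04741362 0.26855426] [ 0.97840702  0.13267986 -2.05514367] 45.576248718103166
```

View pics/w9.png

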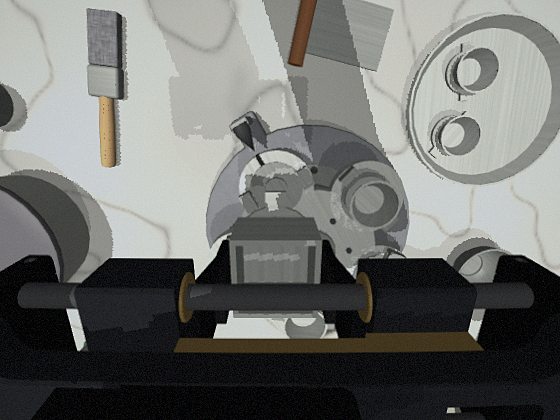

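View pics/si9_z.png

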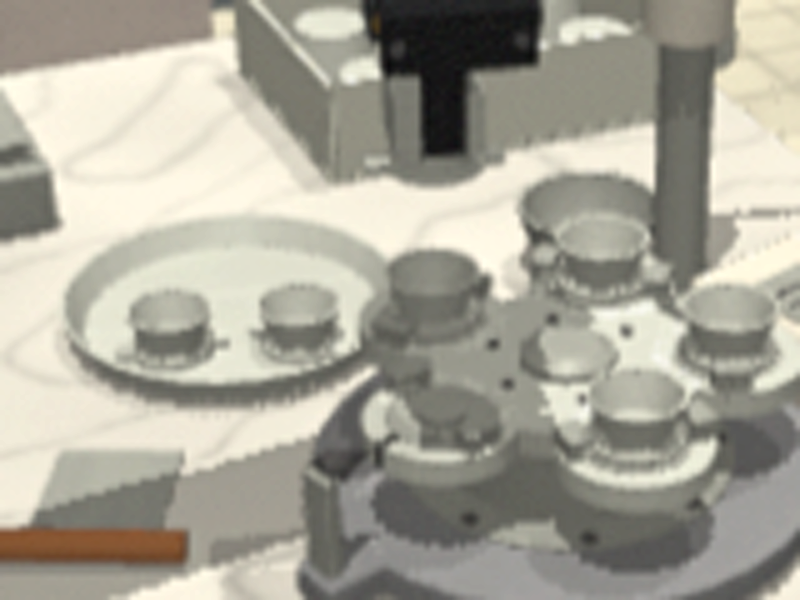

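View pics/s9_z.png

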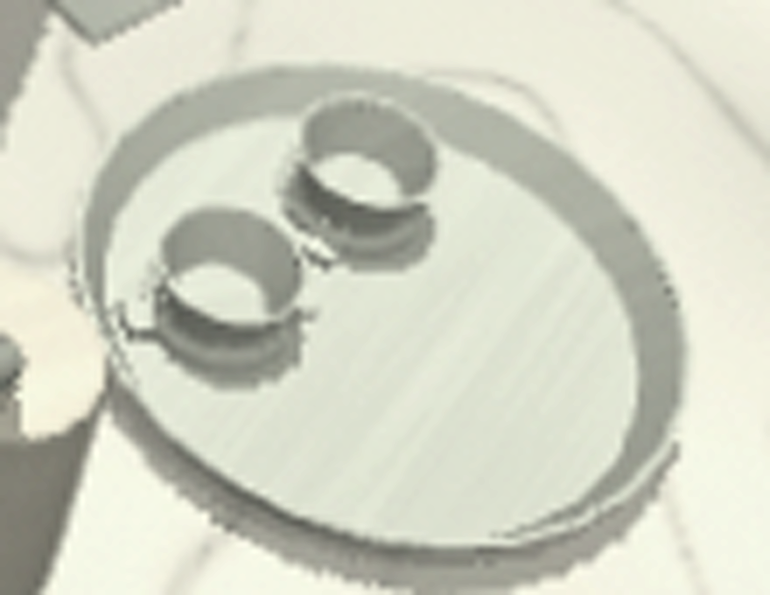

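Run:
```python
from h import *
a=load('s9')
S=lambda x,y:(a,360+x/7-.45,240+y/7-.45)
def fit(H):
    H=np.array(H);M=np.c_[2*H,np.ones(len(H))];s=np.linalg.lstsq(M,(H**2).sum(1),rcond=None)[0];r=np.sqrt(s[2]+s[:2]@s[:2]);return s[:2].round(4),r.round(4),(np.hypot(*(H-s[:2]).T)-r).round(4)
print('scene',fit([onz(*S(*p),.022)[:2] for p in [(310,66),(200,95),(90,230),(550,150),(640,230),(683,360),(480,547),(340,530),(200,450)]]))
b=load('si9');B=lambda x,y:(b,170+x/5-.4,120+y/5-.4)
print('side',fit([onz(*B(*p),.022)[:2] for p in [(68,305),(110,250),(180,222),(260,215),(345,233),(378,262),(90,355),(180,388),(300,380)]]))
w=load('w9')
print('wrist',fit([onz(w,*p,.022)[:2] for p in [(406,115),(415,70),(440,35),(485,14),(425,162),(465,184),(515,177)]]))
for n,p,q,r in [('A',(170,305),(230,262),(460,135)),('B',(300,300),(370,148),(477,70))]:
    print(n,onz(*B(*p),.034).round(4),onz(*S(*q),.034).round(4),onz(w,*r,.034).round(4))
```

```text
scene (array([0.4875, 0.351 ]), np.float64(0.1077), array([ 0.0027, -0.0009, -0.0007, -0.0019,  0.0008, -0.0009,  0.0008,
        0.0011, -0.0011]))
side (array([0.4847, 0.3438]), np.float64(0.1117), array([-0.0046, -0.0007,  0.0037,  0.004 ,  0.0002, -0.0075, -0.0015,
        0.0024,  0.0035]))
wrist (array([0.4793, 0.3505]), np.float64(0.1129), array([ 0.0007,  0.002 ,  0.0019, -0.0033, -0.0024, -0.0018,  0.0027]))
A [0.4387 0.3308 0.034 ] [0.5154 0.2992 0.034 ] [0.5091 0.3008 0.034 ]
B [0.5171 0.3028 0.034 ] [0.4354 0.3259 0.034 ] [0.4328 0.3269 0.034 ]
```

Run:
```python
from h import *
P=[.497,.389];q=down(np.deg2rad(-17))
print(env.solve_ik([*P,.25],q),env.solve_ik([*P,.023],q))
env.goto([*P,.25],q);print(env.read_t())
env.movel([*P,.06],vel=.15);env.hold(.1);snap('wrist','w10');snap('scene','s10');print(env.read_t(),env.read_tool_pos(),env.read_wrist_force(),env.read_grip_width()*87)
im=load('s10')['image'][220:330,350:490]; cv2.imwrite('pics/s10_z.png',cv2.convertScaleAbs(cv2.resize(im,None,fx=5,fy=5,interpolation=cv2.INTER_CUBIC),alpha=1.5))
```

```text
[-1.16888952  0.36280974  0.57390866  1.42986139 -0.19658373  1.40629336
 -0.88933548] [-1.16836871  0.58121023  0.56976923  1.66802084 -0.35994535  0.99887207
 -0.77252631]
30.0333
31.65 [0.49723286 0.38922339 0.06058875] [-0.65713248 -0.17666667 -2.1039809 ] 45.864549472077314
```

View pics/w10.png

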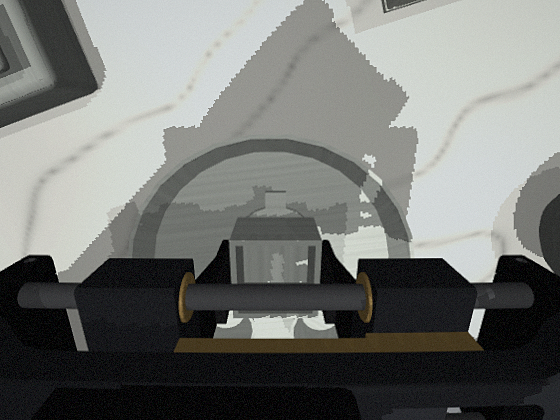

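View pics/s10_z.png

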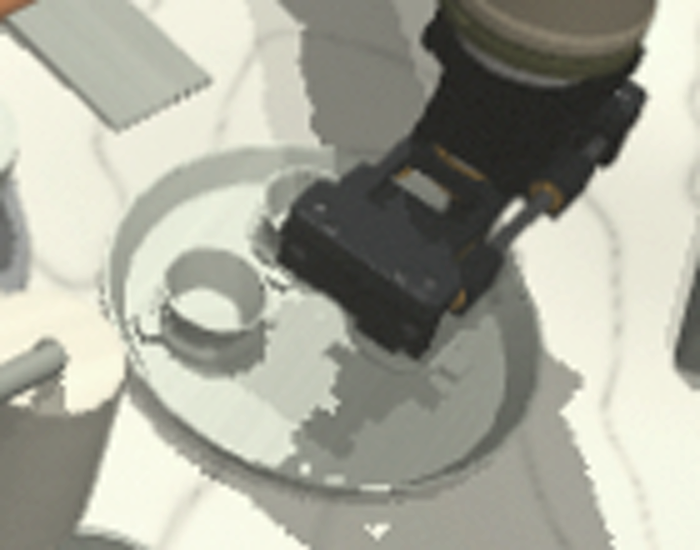

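Run:
```python
from h import *
P=[.497,.389]
env.movel([*P,.029],vel=.06); env.hold(.15)
F0=np.mean([env.read_wrist_force()[2] for _ in range(1)]);print(F0)
for z in np.arange(.0275,.0195,-.001):
    env.movel([*P,z],vel=.02); env.hold(.06); f=env.read_wrist_force(); print(round(z,4),np.round(f,1),round(env.read_tool_pos()[2],4))
    if f[2]-F0>3.0: break
print(env.read_t())
```

```text
-2.2293819749435357
0.0275 [-0.4 -0.3 -1.8] 0.0275
0.0265 [-0.1 -0.5 -0.6] 0.0265
0.0255 [ 0.2 -0.7 -1.2] 0.0255
0.0245 [-0.5 -0.5 -1.6] 0.0245
0.0235 [-0.1 -0.1 -1.9] 0.0235
0.0225 [-2.1 -1.3  5.1] 0.0229
34.3167
```

Run:
```python
from h import *
P=[.497,.389]
env.movel([*P,.0230],vel=.02);print(env.read_wrist_force())
env.gripper_open();print(env.read_wrist_force(),env.read_t())
env.movel([*P,.12],vel=.1)
env.movel([*P,.24],vel=.2); env.hold(.1);snap('wrist','w11')
env.goto([.42,.47,.32],down(np.deg2rad(0)));env.hold(.2)
snap('scene','s11');snap('side','si11');print(env.read_t(),env.read_wrist_force())
for n,(x0,y0,x1,y1),k in (('si11',(170,120,330,240),5),('s11',(230,190,470,330),3.3)):
    im=load(n)['image'][y0:y1,x0:x1]; cv2.imwrite(f'pics/{n}_z.png',cv2.convertScaleAbs(cv2.resize(im,None,fx=k,fy=k,interpolation=cv2.INTER_CUBIC),alpha=1.5))
```

```text
[-0.13777161 -0.11480947  1.08194258]
[ 0.43628171  0.69706303 -0.55562869] 35.5167
38.4417 [-0.36596576  0.11311448  0.52184011]
```

View pics/si11_z.png

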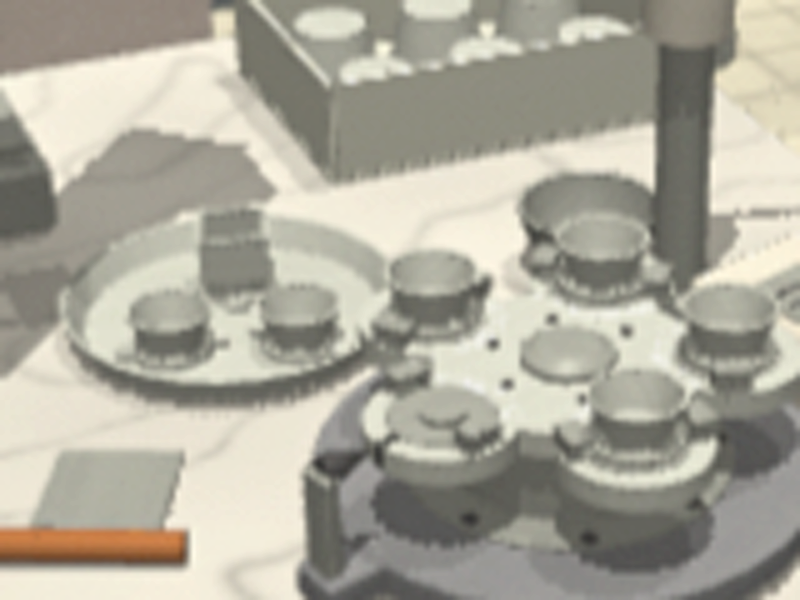

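View pics/s11_z.png

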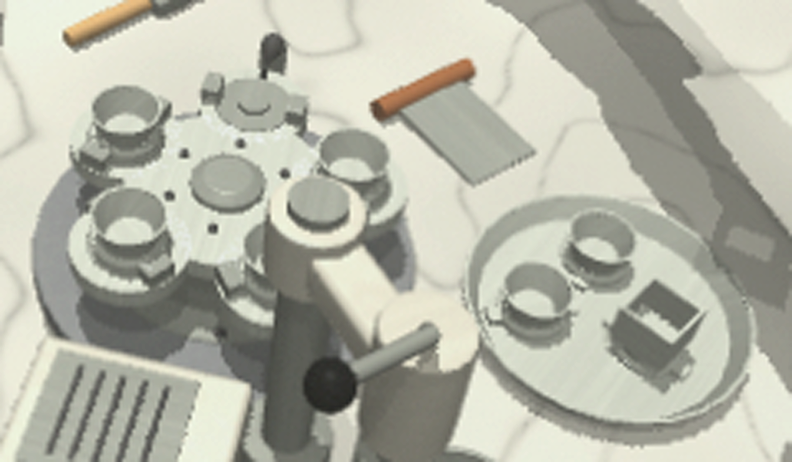

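View pics/w11.png

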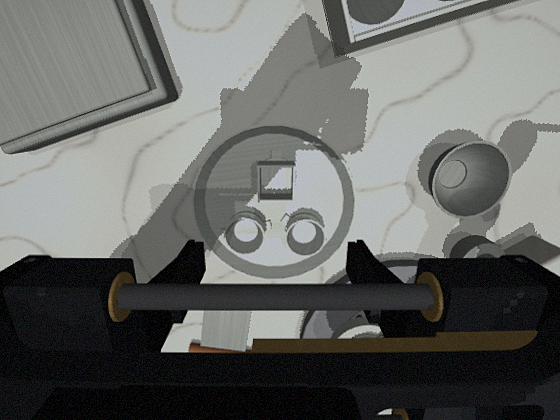

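The mould stands upright, mouth up, on the tray floor at (655,325) in the scene crop, and both round moulds lie where they were. One more overhead look at the mark.

Run:
```python
from h import *
env.goto([.56,.20,.32],down(np.deg2rad(60)))
env.goto([.625,.085,.30],down(np.deg2rad(106)));env.hold(.1)
d=snap('wrist','w12');print(env.read_t())
im=d['image'][0:250,130:430]
cv2.imwrite('pics/w12_z.png',cv2.convertScaleAbs(cv2.resize(im,None,fx=2.4,fy=2.4,interpolation=cv2.INTER_CUBIC),alpha=1.3))
```

```text
40.9333
```

View pics/w12_z.png

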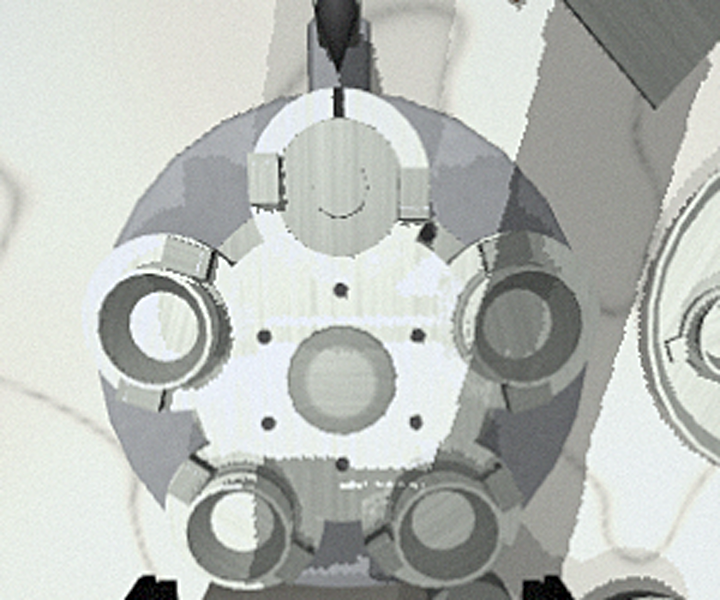

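Run:
```python
from h import *
d=load('w12'); f=lambda x,y,z: onz(d,130+x/2.4-.3,y/2.4-.3,z)
H=np.array([f(x,y,.096)[:2] for x,y in [(341,290),(418,335),(416,422),(343,464),(268,423),(264,337)]])
c=H.mean(0)
ang=lambda v:np.rad2deg(np.arctan2(*(v[:2]-c)[::-1]))%360
print(c,'holes',np.mean([(ang(h)-194.07+30)%60-30 for h in H])+194.07,'mark',ang(f(338.5,90,.096)),ang(f(338.8,115,.096)),'tip',ang(f(339,72,.095)))
env.finish_job()
```

```text
[0.59658519 0.07517905] holes 196.6429346073056 mark 196.57886940214271 196.57247911711042 tip 196.4540572967872
the job is handed in; nothing more can be done
```

The job is done and handed in at about 41 s.

- **Turret:** I turned it about 64° counter-clockwise by pushing the marked lobe's rim with the closed fingertips. My first push stopped about 2.5° short of the pointer, and a second push closed the gap. The last overhead picture put the mark at 196.6° and the pointer at about 196.5°, so the mark still faces the pointer.
- **Square mould:** I twisted it 60° counter-clockwise with the mark at the pointer throughout. It came off freely, with no wrist force above about 2 N. I lowered it to floor contact in the wash tray, at about 5 N, and released it there. The last pictures show it upright, mouth up, clear of the two round moulds.
- **Everything else:** I saw nothing else move in the pictures.

**Measurement disagreements:**
- The fixed cameras and the wrist camera put the mould about 4 mm apart. I resolved that with a close-up of the fingers against the mould. The grip then closed with no sideways force.
- The tray centre differed by about 8 mm between views. I allowed for that in the placing spot.

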